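# Put the loaded microscope accessory caddy back in its bay and lock it in

## Robot

A 6-joint arm with a two-finger parallel gripper is mounted at the origin on a cart in front of the work surface, level with it; the furniture and walls round the work are solid. World frame = base frame: x ahead of the robot, y to its left, z up, the work surface at z = 0. Lengths are in m, angles in rad, forces in N, time in s.
With the tool pointing down it reaches from about 0.25 to 0.725 m from the base axis. Payload 4 kg.
Tool frame: the origin (TCP) lies at the centre of the arm's flange, where the gripper is bolted on; the fingertips stand 173 mm ahead of it and the grasp point (between the pads) lies 155 mm ahead of it; z points along the fingers, y is the line along which they close (so a half turn about z gives the same grasp; the last joint's range is limited). The gripper opens to 85 mm and grips with 20 to 120 N. Pads are 22 mm wide; open, the fingers measure 114 mm over their backs; the gripper's body (76 mm by 85 mm) begins 54 mm behind the grasp point. The pads swing forward as they close: fully open they stand 13 mm farther back than shut.
Start: joints at [1.111, 0.241, 0.005, 1.335, 0, 1.571], TCP at [0.222, 0.448, 0.405] pointing down, gripper open.
Joint ranges: [-2.72, 2.72], [-1.05, 1.87], [-1.09, 1.28], [-1.99, 2.15], [-1.42, 1.44], [-3.14, 3.14]. Speed limits (rad/s): [2.79, 2.79, 3.14, 3.14, 3.14, 3.14].

## Interface

Orientations are given as [roll, pitch, yaw] about the fixed x, y, z axes, in that order (R = Rz(yaw) Ry(pitch) Rx(roll)).
In Python, from cell import robot gives the robot as it stands.
- The arm moves only by the tool nudge_tcp, called after "Call:" in YAML: its name, and indented under it one key for each argument. Schema: {"type":"object","properties":{"steps":{"type":"array","items":{"type":"array","items":{"type":"array","items":{"type":"number"},"minItems":5,"maxItems":5},"minItems":1,"maxItems":12},"minItems":1,"maxItems":1},"only":{"type":"string"},"quiet":{"type":"boolean"},"lines":{"type":"string"}},"required":["steps"],"additionalProperties":false}. steps is a list that holds a single list of rows (three levels of brackets), with 1 to 12 rows, each of 5 numbers: the finger opening in m, then dx, dy, dz in units of 5 mm, then a turn about the tool's z in units of 0.25 rad; each row is the pose to reach, as a shift and turn from the pose commanded when the call began, along the tool's axes at that moment; what a row does not reach only later rows make up. A row lasts 1/10 s, in which the tool goes at most 0.05 m and 0.15 rad, less where a joint would pass 70% of its speed; a pose out of reach is approached as far as the arm can. The fingers move at their own pace and stop on an object; the grip force is fixed at half the most. Time passes only in rows, so rows that do not move let the fingers close. The tool returns the time, the measured TCP pose, the force, the opening and the grip force at its end. only (a regular expression) keeps the lines of the reply that match it, lines (a string "A,B") keeps lines A to B, and quiet returns only ok. Input that does not fit is refused with a message, and nothing moves.
- robot.get_state(): the state, without advancing time (a new reading comes with each control period).
- robot.read_camera(name): name is "side" or "top" or "wrist"; returns the picture (400x640x3 uint8, red, green, blue); there is no depth.
- robot.get_calibration(name): a dict with "fx", "fy", "cx", "cy" (pixels), "R" (3x3) and "t" (3): a world point X has camera coordinates R X + t. Camera axes: x right, y down, z forward; pixel columns grow to the right and rows downward; lengths in m; the calibration is good to about 2 mm. The wrist camera is an equidistant fisheye: a pixel r from the principal point sees the ray r / f radians off the axis. A picture is of the moment at which its call begins: read the wrist's pose just before it. get_calibration takes no time and is no camera call; for the wrist camera it gives the pose at the moment of the call.
- robot.job_done(): hands the job in; it is judged then, once.
The state is a dict: "time_s": time; "joint_pos": joint angles; "qvel": joint speeds; "effort": joint torques, N m; "ee_pos": TCP position; "eef_rot": TCP orientation; "contact_force": force on the tool from outside, world axes, zero at the start; "moment": the same for the moment, N m; "width": finger opening in m; "gripper_force": force on a finger pad.
Only numpy, scipy, OpenCV 4.12 (cv2) and the standard library are available. Lean on these libraries where they do the work, as an engineer would, in place of code of your own. Each camera call takes 0.05 s, during which the arm holds its last target. There are 200 camera calls.

## Task

Put the blue accessory caddy back in the white cabinet: carry it level by its black top handle, set it down with its back end at the mouth of the bay, let go, then take it by the pull on its front and slide it fully home, so that its front panel is flush with the cabinet's front. Then turn the steel bar on the cabinet's right post down until it lies level across the bay. The bottles, the case and the cube in the caddy must all stay standing in it, and the torch, the cleaner bottle, the carton and the mouse must stay where they are.

Things in the scene. Friction and masses are not known exactly. Their poses are not given: they have to be found in the camera images.
- cabinet: white bench cabinet, fixed, 141 deep x 132 wide x 140 mm high, plus 8 mm rails round sides and back of its top; origin on the bench top; x axis points into the bay, away from the robot; front face at x = -75 mm. One bay: 104 mm wide (y +-52), 126 mm high, no floor (the caddy runs on the bench), back wall inside at x = +54 mm. A carton lies on top, from about 55 mm behind the front face
- bay_home (a point): on the bench top inside the bay: where the caddy's origin lies, with the caddy's axes along the cabinet's, when the caddy is fully home and its front panel is flush with the cabinet's front face; 7 mm in front of the cabinet's origin. The back wall stops the caddy 1 mm behind it
- keeper (a joint): angle of the steel turn bar on the cabinet's right post (-y side): 0 = level, lying across the bay's front and keeping the caddy in; 1.57 = upright, clear of the bay; more = leaning outward (to -y). Friction holds it at any angle; stops at 0 and 2.4
- keeper_hinge (a point): pivot of the turn bar, axis along the cabinet's x, at cabinet (-83, -59, 80) mm. The bar is 12 mm wide and reaches 43 mm from the pivot, 5 to 12 mm in front of the cabinet's face
- keeper_knob (a point): middle of the black knob on the turn bar, 36 mm from the pivot; a round pin 12 mm in diameter that points to the robot (cabinet -x), 16 mm long, its middle 25 mm in front of the cabinet's face. About 0.8 N on it turns the bar
- caddy: loose blue drawer caddy, about 0.5 kg loaded: open box 120 long (x) x 92 wide (y), walls 30 mm high, four pockets (55 x 40 mm, floor 6 mm up), one thing standing in each; at the -x end a front panel 96 wide, 8 thick, 120 mm high (outer face x = -68 mm); origin on the underside at the middle of the box. 164 mm long with the pull. Runs on two slippery strips: 1 to 2 N slides it
- caddy_handle (a point): middle of the caddy's black carrying handle, a bar 84 mm long (along caddy x), 14 mm wide, 22 mm high, centred 105 mm above the caddy's underside (top at 116), on two uprights at x = +-38 mm, each 8 mm square. The handle fits under the cabinet's top but a gripper holding it does not
- caddy_pull (a point): grip point of the aluminium pull on the caddy's front panel: an upright bar 12 x 12 mm, 34 mm high (84 to 118 mm above the caddy's underside), 24 mm clear in front of the panel, joined to it by two 10 mm wide stems; take it across its sides (along caddy y). Caddy (-98, 0, 102) mm
- stain_bottle: purple dropper bottle with white cap, 31 mm in diameter, 74 mm tall, standing loose in one of the caddy's pockets; origin at its underside
- oil_bottle: amber bottle with black cap, 27 mm in diameter, 62 mm tall, standing loose in another pocket; origin at its underside
- objective_case: round case, clear over black, 36 mm in diameter, 59 mm tall, standing loose in another pocket; origin at its underside
- filter_cube: black filter cube, 34 x 32 x 36 mm, loose in another pocket; origin at its underside
- microscope: large fixed microscope on the left of the bench, between the robot's first pose and the work: about 0.6 m high, within 0.25 m of its origin (under its middle); nothing of it is nearer than 0.43 m to the robot's base axis or to the right of y = 0.15 m
- torch_green: bystander: green torch standing on its lens beside the mouth of the bay (cabinet +y side), 57 mm in diameter, 159 mm tall; origin at its underside
- cleaner_bottle: bystander: clear squeeze bottle with blue cap, 42 mm in diameter, 118 mm tall; origin at its underside
- carton_green: bystander: green carton 78 x 99 x 38 mm lying on the cabinet's top; origin at its underside
- mouse: bystander: computer mouse 116 x 62 x 41 mm on the bench; origin at its underside

How it is judged:
On the way, in this order (a step that is already met when the one before it is completed fails the run):
1. the caddy is lifted clear of the bench, level, with its contents in it (height (world z) of caddy above 0.03 m and angle between caddy's own z axis and vertical below 0.2 rad and angle between each of stain_bottle, oil_bottle, objective_case, filter_cube's own z axis and vertical below 0.3 rad and z of stain_bottle in the frame of caddy between -0.005 and 0.015 m and x of stain_bottle in the frame of caddy between -0.058 and 0.058 m and y of stain_bottle in the frame of caddy between -0.045 and 0.045 m and z of oil_bottle in the frame of caddy between -0.005 and 0.015 m and x of oil_bottle in the frame of caddy between -0.058 and 0.058 m and y of oil_bottle in the frame of caddy between -0.045 and 0.045 m and z of objective_case in the frame of caddy between -0.005 and 0.015 m and x of objective_case in the frame of caddy between -0.058 and 0.058 m and y of objective_case in the frame of caddy between -0.045 and 0.045 m and z of filter_cube in the frame of caddy between -0.005 and 0.015 m and x of filter_cube in the frame of caddy between -0.058 and 0.058 m and y of filter_cube in the frame of caddy between -0.045 and 0.045 m), for 0.2 s.
2. the caddy stands on the bench before or in the mouth of the bay, back end towards it, and the fingers have let go of it (height (world z) of caddy below 0.006 m and x of caddy in the frame of bay_home between -0.3 and -0.02 m and y of caddy in the frame of bay_home between -0.05 and 0.05 m and contact force between the fingers and caddy below 0.2 N and angle between each of stain_bottle, oil_bottle, objective_case, filter_cube's own z axis and vertical below 0.3 rad and z of stain_bottle in the frame of caddy between -0.005 and 0.015 m and x of stain_bottle in the frame of caddy between -0.058 and 0.058 m and y of stain_bottle in the frame of caddy between -0.045 and 0.045 m and z of oil_bottle in the frame of caddy between -0.005 and 0.015 m and x of oil_bottle in the frame of caddy between -0.058 and 0.058 m and y of oil_bottle in the frame of caddy between -0.045 and 0.045 m and z of objective_case in the frame of caddy between -0.005 and 0.015 m and x of objective_case in the frame of caddy between -0.058 and 0.058 m and y of objective_case in the frame of caddy between -0.045 and 0.045 m and z of filter_cube in the frame of caddy between -0.005 and 0.015 m and x of filter_cube in the frame of caddy between -0.058 and 0.058 m and y of filter_cube in the frame of caddy between -0.045 and 0.045 m), for 0.1 s.
3. the caddy is fully home in the bay, its front flush (x of caddy in the frame of bay_home between -0.006 and 0.006 m and y of caddy in the frame of bay_home between -0.008 and 0.008 m and height (world z) of caddy below 0.006 m and angle between caddy's own z axis and vertical below 0.05 rad and angle between the x axis of caddy and the x axis of cabinet, either way round below 0.1 rad and angle between each of stain_bottle, oil_bottle, objective_case, filter_cube's own z axis and vertical below 0.3 rad and z of stain_bottle in the frame of caddy between -0.005 and 0.015 m and x of stain_bottle in the frame of caddy between -0.058 and 0.058 m and y of stain_bottle in the frame of caddy between -0.045 and 0.045 m and z of oil_bottle in the frame of caddy between -0.005 and 0.015 m and x of oil_bottle in the frame of caddy between -0.058 and 0.058 m and y of oil_bottle in the frame of caddy between -0.045 and 0.045 m and z of objective_case in the frame of caddy between -0.005 and 0.015 m and x of objective_case in the frame of caddy between -0.058 and 0.058 m and y of objective_case in the frame of caddy between -0.045 and 0.045 m and z of filter_cube in the frame of caddy between -0.005 and 0.015 m and x of filter_cube in the frame of caddy between -0.058 and 0.058 m and y of filter_cube in the frame of caddy between -0.045 and 0.045 m), for 0.1 s.
At the end, for the whole second after the job is handed in: caddy in the bay, front within 6 mm of flush, straight within 0.1 rad, at rest, released; turn bar level (under 0.12 rad); both bottles, case and cube standing in the caddy (tilt under 0.3 rad); torch, cleaner bottle, carton and mouse upright within 30 mm of their starts (all of step 3 and value of joint keeper below 0.12 rad and linear speed of caddy below 0.02 m/s and contact force between the fingers and caddy below 0.2 N and distance of each of torch_green, cleaner_bottle, carton_green, mouse from where it was at the start of the episode below 0.03 m and angle between each of torch_green, cleaner_bottle, carton_green, mouse's own z axis and vertical below 0.2 rad); the robot touches nothing.
It fails at once if the caddy is tipped by more than 0.3 rad (angle between caddy's own z axis and vertical above 0.3 rad).
It fails at once if something in the caddy falls over or comes out (angle between any of stain_bottle, oil_bottle, objective_case, filter_cube's own z axis and vertical above 0.5 rad or z of any of stain_bottle, oil_bottle, objective_case, filter_cube in the frame of caddy above 0.028 m or z of any of stain_bottle, oil_bottle, objective_case, filter_cube in the frame of caddy below -0.02 m).
It fails at once if the torch, cleaner bottle, carton or mouse is knocked over or shifted by more than 30 mm (angle between any of torch_green, cleaner_bottle, carton_green, mouse's own z axis and vertical above 0.4 rad or distance of any of torch_green, cleaner_bottle, carton_green, mouse from where it was at the start of the episode above 0.03 m).
It also fails if it takes over 72 s, if anything falls off the work surface, if the arm or the gripper's body presses on something with over 40 N, if the wrist force passes 120 N, or if a joint passes its speed limit or range.

## Working session

There is one attempt and no reset: what is moved stays moved. The work goes in short steps, Python scripts to look and compute and a tool call to move; the robot and the scene stay as the last step left them, time stands still between calls to the robot, and variables do not carry over. Pictures are saved under pics/ and viewed, at most 10 in all, crops included, and the job is handed in when it is done.

```bash
ls; mkdir -p pics; python3 - <<'E'
from cell import robot
import cv2
s=robot.get_state();print(s['ee_pos'],s['eef_rot'],s['width'],s['time_s'])
for n in("side","top","wrist"):
    c=robot.get_calibration(n);print(n,c)
    cv2.imwrite(f'pics/{n}0.png',robot.read_camera(n)[:,:,::-1])
E
```

```text
cell.py
pics
[0.22175345 0.44781611 0.40381127] [-3.13944271e+00  2.46478942e-05  2.68180859e+00] 0.08541067070982608 0.0
side {'fx': 420.5120516404187, 'fy': 420.5120516404187, 'cx': 318.35160500411337, 'cy': 196.54602113821812, 'R': array([[ 0.99765396, -0.06828872, -0.004819  ],
       [-0.04907228, -0.66427953, -0.74587171],
       [ 0.04773346,  0.74435835, -0.66607219]]), 't': array([-0.55949628,  0.08061767,  1.14865863])}
top {'fx': 520.9128003153273, 'fy': 520.9128003153273, 'cx': 324.8583051190837, 'cy': 190.7272728718925, 'R': array([[ 0.33981866, -0.94046882, -0.00645614],
       [-0.88914907, -0.31902312, -0.32808258],
       [ 0.30649178,  0.11722905, -0.94462699]]), 't': array([-0.22807422,  0.51004954,  1.30109405])}
wrist {'fx': 309.70691628693146, 'fy': 309.70691628693146, 'cx': 317.1168195202485, 'cy': 199.7328365293953, 'R': array([[ 0.44396846,  0.89603793, -0.00283325],
       [ 0.85540064, -0.42288779,  0.2990914 ],
       [ 0.2667991 , -0.13521071, -0.95422026]]), 't': array([-0.49834977, -0.03990861,  0.38093056])}
```

View pics/side0.png

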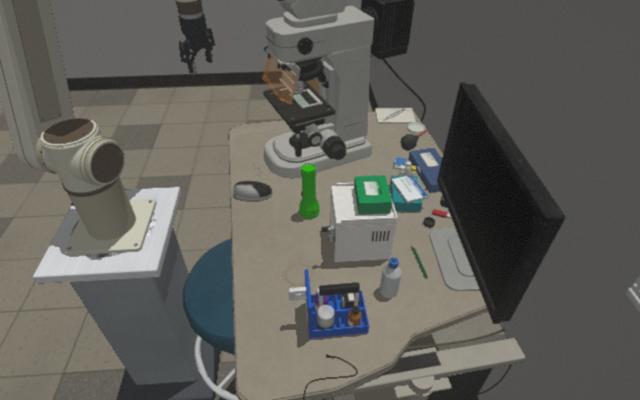

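View pics/top0.png

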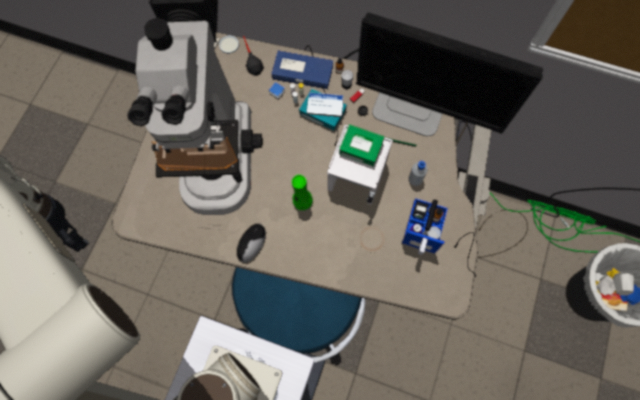

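The side view shows the caddy at about (335,310), with its pull at (297,293) and handle at (338,289). The cabinet is at (362,222), the torch at (309,195), the cleaner at (390,280) and the mouse at (252,190). In the top view, the caddy is at (425,225), the cabinet at (360,165), the torch at (302,195) and the mouse at (251,242). I'll enlarge both views to get precise pixels.

```bash
cat > h.py <<'E'
import numpy as np, cv2
from cell import robot
def ray(n,u,v,c=None):
    c=c or robot.get_calibration(n);x=(u-c['cx'])/c['fx'];y=(v-c['cy'])/c['fy']
    if n=='wrist':
        r=np.hypot(x,y);d=np.array([x/r*np.sin(r),y/r*np.sin(r),np.cos(r)]) if r>0 else np.array([0,0,1.])
    else: d=np.array([x,y,1.])
    R=np.array(c['R']);d=R.T@d
    return -R.T@np.array(c['t']),d/np.linalg.norm(d)
def plane(n,u,v,z,c=None):
    o,d=ray(n,u,v,c);return o+d*(z-o[2])/d[2]
def tri(*rays):
    A=0;b=0
    for o,d in rays:
        P=np.eye(3)-np.outer(d,d);A=A+P;b=b+P@o
    X=np.linalg.solve(A,b)
    return X,max(np.linalg.norm((np.eye(3)-np.outer(d,d))@(X-o)) for o,d in rays)
def proj(n,X,c=None):
    c=c or robot.get_calibration(n);p=np.array(c['R'])@X+c['t']
    if n=='wrist':
        h=np.hypot(p[0],p[1]);r=np.arctan2(h,p[2]);return c['cx']+c['fx']*r*p[0]/h,c['cy']+c['fy']*r*p[1]/h
    return c['cx']+c['fx']*p[0]/p[2],c['cy']+c['fy']*p[1]/p[2]
E
python3 - <<'E'
import cv2,numpy as np
a=cv2.imread('pics/side0.png')[170:345,280:413];b=cv2.imread('pics/top0.png')[120:270,322:455]
f=lambda i,h:cv2.resize(i,(399,h),interpolation=cv2.INTER_CUBIC)
A=f(a,525);B=f(b,450);B=cv2.copyMakeBorder(B,0,75,0,0,0)
cv2.imwrite('pics/c0.png',np.hstack([A,B]))
E
```

```text
(no output)
```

View pics/c0.png

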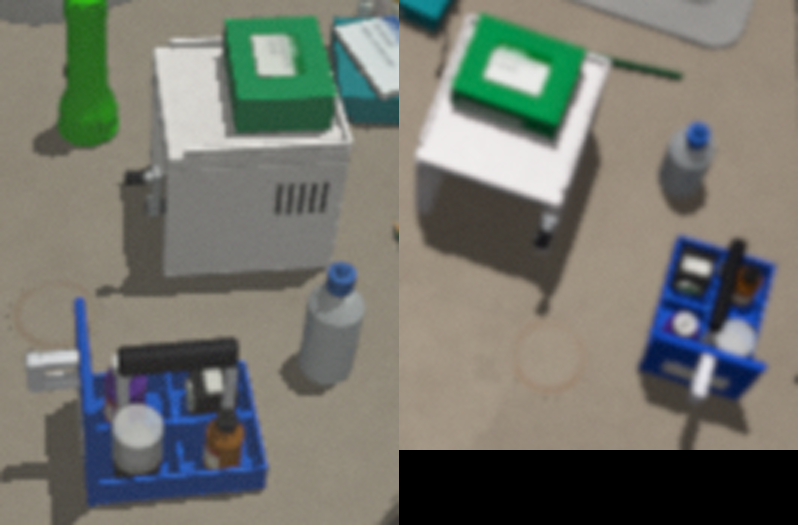

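The crops (3x) show these positions:
- Handle centre: side (178,356), top (728,287).
- Pull: side (37,370), top (700,388).
- Keeper knob: side (135,178), top (543,240), so the bar is roughly upright.
- Cabinet front top corners: top (417,157) and (560,203).

```bash
python3 - <<'E'
from h import *
np.set_printoptions(precision=4,suppress=True)
S=lambda u,v:ray('side',280+u/3,170+v/3)
T=lambda u,v:ray('top',322+(u-399)/3,120+v/3)
for n,a,b in [('handle',(178,356),(728,287)),('hback',(237,352),(737,246)),('hfront',(120,358),(718,326)),('pull',(37,370),(700,388)),('knob',(135,178),(543,240)),('cFL',(155,50),(417,157)),('cFR',(172,157),(560,203)),('cBR',(350,140),(608,60)),('cleanercap',(341,275),(698,135))]:
    print(n,*tri(S(*a),T(*b)))
P=lambda u,v,z:plane('side',280+u/3,170+v/3,z)
Q=lambda u,v,z:plane('top',322+(u-399)/3,120+v/3,z)
print('side fr bottom',P(167,275,0),'br bottom',P(335,268,0))
print('top FL',Q(417,157,.14),'FR',Q(560,203,.14),'BR',Q(608,60,.148))
print('caddy box R front/back bottom',P(92,503,0),P(265,490,0))
print('panel top ends', Q(662,305,.12),Q(762,365,.03))
print('torch base',P(88,128,0.01),'cleaner',P(330,365,.01), Q(687,195,.01))
for X in ([.222,.448,.404],): print(proj('side',np.array(X)))
E
```

```text
handle [ 0.581  -0.3258  0.1055] 0.001404634955481273
hback [ 0.6215 -0.3231  0.1018] 0.0022367527868253907
hfront [ 0.5421 -0.3272  0.11  ] 0.00019221840394356455
pull [ 0.4862 -0.3288  0.1047] 0.0006067831921707478
knob [ 0.5647 -0.1635  0.1136] 0.0011252041197602571
cFL [ 0.5917 -0.0384  0.1362] 0.0008207475688387825
cFR [ 0.5925 -0.1676  0.1388] 0.001036471677058178
cBR [ 0.7294 -0.1664  0.1464] 0.00034160142563992145
cleanercap [ 0.7074 -0.2622  0.104 ] 0.0008257679468080879
side fr bottom [ 0.5928 -0.1677  0.    ] br bottom [ 0.7338 -0.1704  0.    ]
top FL [ 0.5894 -0.0391  0.14  ] FR [ 0.591  -0.1679  0.14  ] BR [ 0.7283 -0.1665  0.148 ]
caddy box R front/back bottom [ 0.519  -0.3705  0.    ] [ 0.6433 -0.3691  0.    ]
panel top ends [ 0.5404 -0.2767  0.12  ] [ 0.5461 -0.3819  0.03  ]
torch base [0.5359 0.003  0.01  ] cleaner [ 0.7082 -0.2733  0.01  ] [ 0.6864 -0.274   0.01  ]
(np.float64(191.00656967467688), np.float64(14.680156713449378))
```

The manual's scale: shifts go in units of 5 mm and turns go in units of 0.25 rad. Converting my numbers, -0.349 m is -69.8, -0.304 m is -60.8, -0.46 rad is -1.84.

Call:
nudge_tcp:
  steps:
    - [[0.085,-3,-9.4,0,0],[0.085,-6,-19,0,-0.2],[0.085,-9.2,-28.4,0,-0.4],[0.085,-16.6,-34.4,0,-0.6],[0.085,-24,-40.4,0,-0.8],[0.085,-31.4,-46.2,0,-1],[0.085,-38.6,-52,0,-1.2],[0.085,-46,-58,0,-1.4],[0.085,-53.4,-64,0,-1.6],[0.085,-60.8,-69.8,0,-1.84],[0.085,-60.8,-69.8,0,-1.84]]

```text
time_s: 1.25
ee_pos: [0.3409, -0.0041, 0.4047]
eef_rot: [-3.14, 0.001, 3.131]
contact_force: [-0.1, -0.5, -0.5]
width: 0.0847
gripper_force: 0.0
```

```bash
python3 - <<'E'
from h import *
s=robot.get_state();print(s['joint_pos'],s['eef_rot'])
c=robot.get_calibration('wrist');o=-c['R'].T@c['t'];print(o-s['ee_pos'],c['R'])
E
```

```text
[-0.01153577 -0.07874979 -0.34766981  1.30065799 -0.0016518  -0.00136785] [-3.13993918e+00  1.21605225e-03  3.13142474e+00]
[-7.59300695e-02 -2.82324440e-06 -2.99827728e-02] [[ 0.01034062  0.99994484 -0.00183993]
 [ 0.95389373 -0.00931238  0.30000006]
 [ 0.29996638 -0.00485729 -0.95393741]]
```

Call:
nudge_tcp:
  steps:
    - [[0.085,-5,-8,0,0],[0.085,-10,-16,0,0],[0.085,-16,-24,0,0],[0.085,-20,-28,0,0],[0.085,-20,-28,0,0]]

```text
time_s: 1.75
ee_pos: [0.4414, -0.1411, 0.4038]
eef_rot: [-3.141, -0.0, 3.139]
contact_force: [-0.1, 1.2, -0.0]
width: 0.0851
gripper_force: 0.0
```

```bash
cat > snap.py <<'E'
import sys,pickle
from h import *
k=sys.argv[1];c=robot.get_calibration('wrist');im=robot.read_camera('wrist')
cv2.imwrite(f'pics/{k}.png',im[:,:,::-1]);pickle.dump(c,open(f'pics/{k}.pkl','wb'))
E
python3 snap.py w1
```

Call:
nudge_tcp:
  steps:
    - [[0.085,-6,-8,0,0],[0.085,-12,-16,0,0],[0.085,-18,-24,0,0],[0.085,-24,-32,0,0],[0.085,-24,-36,0,0],[0.085,-24,-36,0,0]]

```text
time_s: 2.4
ee_pos: [0.5598, -0.3202, 0.4028]
eef_rot: [3.14, -0.003, 3.14]
contact_force: [0.7, 0.5, 0.4]
width: 0.0849
gripper_force: 0.0
```

```bash
python3 snap.py w2
python3 - <<'E'
import cv2,numpy as np
a=cv2.imread('pics/w1.png');b=cv2.imread('pics/w2.png')
cv2.imwrite('pics/w12.png',np.vstack([a[:,:600][60:360],b[:,:600][60:360]]))
E
```

```text
(no output)
```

View pics/w12.png

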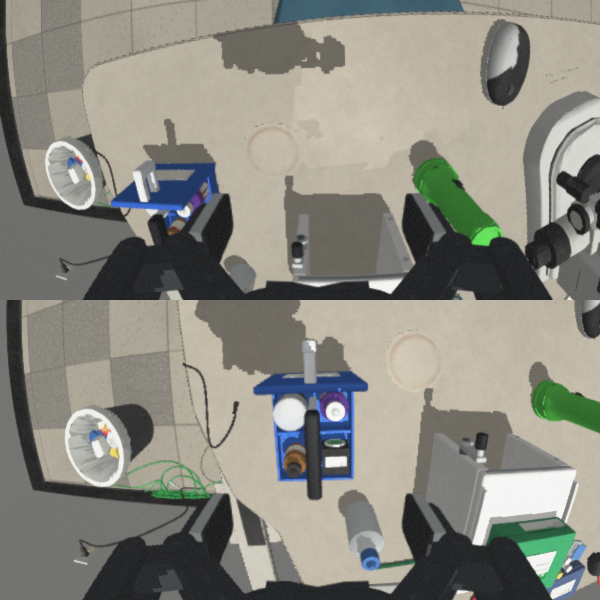

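In the wrist views the handle top runs from (313,172) to (315,257) in w2, and the pull top is at (309,103). The cabinet front top corners are (483,232) and (575,228) and the knob is at (482,197), with the bar upright.

```bash
python3 - <<'E'
from h import *
import pickle
np.set_printoptions(precision=4,suppress=True)
c1=pickle.load(open('pics/w1.pkl','rb'));c2=pickle.load(open('pics/w2.pkl','rb'))
W=lambda u,v,z:plane('wrist',u,v,z,c2)
print('handle f/b top',W(313,172,.116),W(315,257,.116),'pull',W(309,103,.118))
print('panel ends',W(255,146,.12),W(366,146,.12))
print('cab FR FL',W(483,232,.14),W(575,228,.14),'knob2',W(482,197,.116))
print('knob w1w2side',tri(ray('wrist',298,305,c1),ray('wrist',482,200,c2),ray('side',280+135/3,170+178/3)))
print('pull tri',tri(ray('wrist',309,103,c2),ray('side',280+37/3,170+355/3),ray('top',322+302/3,120+385/3)))
print('handle tri',tri(ray('wrist',314,214,c2),ray('side',280+178/3,170+350/3),ray('top',322+329/3,120+285/3)))
print('cabFR tri',tri(ray('wrist',483,232,c2),ray('side',280+172/3,170+157/3),ray('top',322+161/3,120+203/3)))
print('cabFL tri',tri(ray('wrist',575,228,c2),ray('side',280+155/3,170+50/3),ray('top',322+18/3,120+157/3)))
# blue mask, wrist view
im=cv2.cvtColor(cv2.imread('pics/w2.png'),cv2.COLOR_BGR2HSV)
m=cv2.inRange(im,(105,150,40),(125,255,255));n,l,s,ce=cv2.connectedComponentsWithStats(m)
i=1+np.argmax(s[1:,4]);print(s[i])
for r in range(130,158,3):
    xs=np.where(l[r]==i)[0]; print(r,xs.min() if len(xs) else 0,xs.max() if len(xs) else 0)
for r in (190,240):
    xs=np.where(l[r]==i)[0];print(r,W(xs.min(),r,.03),W(xs.max(),r,.03))
# pixel check handle dark mask
g=im[:,:,2]<60
for r in (180,200,220,240,250):
    xs=[x for x in range(300,330) if g[r,x]];print(r,xs[0],xs[-1])
E
```

```text
handle f/b top [ 0.5389 -0.3241  0.116 ] [ 0.6195 -0.3227  0.116 ] pull [ 0.4807 -0.3271  0.118 ]
panel ends [ 0.5154 -0.3722  0.12  ] [ 0.5158 -0.2802  0.12  ]
cab FR FL [ 0.5871 -0.1697  0.14  ] [ 0.5887 -0.0404  0.14  ] knob2 [ 0.561  -0.1624  0.116 ]
knob w1w2side (array([ 0.5648, -0.1609,  0.1114]), np.float64(0.002330552151847015))
pull tri (array([ 0.4841, -0.3273,  0.12  ]), np.float64(0.003353792122561066))
handle tri (array([ 0.5804, -0.3241,  0.1097]), np.float64(0.0020423897615547333))
cabFR tri (array([ 0.5915, -0.1671,  0.1371]), np.float64(0.002856593846768008))
cabFL tri (array([ 0.5909, -0.0383,  0.1372]), np.float64(0.0015410439192138146))
[ 255  132  112  108 2662]
130 0 0
133 340 351
136 272 355
139 268 359
142 263 363
145 258 366
148 255 366
151 255 352
154 273 352
157 273 352
190 [ 0.5784 -0.3173  0.03  ] [ 0.5785 -0.2803  0.03  ]Traceback (most recent call last):
  File "<stdin>", line 21, in <module>
    return umr_minimum(a, axis, None, out, keepdims, initial, where)
ValueError: zero-size array to reduction operation minimum which has no identity
```

Scaled: 0.13 m is 26, -0.02 m is -4, -0.015 rad is -0.06.

Call:
nudge_tcp:
  steps:
    - [[0.085,-2,-0.6,8,-0.06],[0.085,-4,-0.9,16,-0.06],[0.085,-4,-0.9,22,-0.06],[0.085,-4,-0.9,26,-0.06],[0.085,-4,-0.9,28,-0.06],[0.085,-4,-0.9,28,-0.06],[0.05,-4,-0.9,28,-0.06],[0.03,-4,-0.9,28,-0.06],[0.02,-4,-0.9,28,-0.06],[0.0,-4,-0.9,28,-0.06],[0.0,-4,-0.9,28,-0.06],[0.0,-4,-0.9,28,-0.06]]

```text
time_s: 3.65
ee_pos: [0.5797, -0.3241, 0.2654]
eef_rot: [-3.141, 0.001, -3.126]
contact_force: [-0.2, 0.4, 3.1]
width: 0.0128
gripper_force: 59.6
```

Scaled: -0.05 m is -10, -0.046 m is -9.2.

Call:
nudge_tcp:
  steps:
    - [[0,0,0,-1.2,0],[0,0,0,-3.2,0],[0,0,0,-5.6,0],[0,0,0,-7.6,0],[0,0,0,-9.2,0],[0,0,0,-10,0],[0,0,0,-10,0],[0,0,0,-10,0]]

```text
time_s: 4.45
ee_pos: [0.5794, -0.3239, 0.3145]
eef_rot: [3.141, -0.0, -3.126]
contact_force: [-0.3, 0.0, -5.4]
width: 0.0126
gripper_force: 58.5
```

```bash
python3 - <<'E'
from h import *
cv2.imwrite('pics/s1.png',cv2.resize(robot.read_camera('side')[130:350,270:420],None,fx=2.7,fy=2.7,interpolation=cv2.INTER_CUBIC)[:,:,::-1])
E
```

```text
(no output)
```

View pics/s1.png

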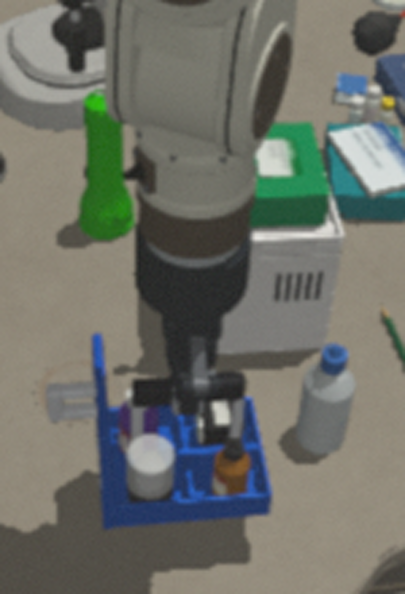

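The caddy is lifted level with its contents standing: white case at (150,468), amber bottle at (232,470). Next I'll carry it back from the cabinet and across to the bay.

Call:
nudge_tcp:
  steps:
    - [[0,1.4,0.6,0,0],[0,4.4,2.4,0,0],[0,8.4,5.2,0,0],[0,12.8,8.8,0,0],[0,16.8,13.2,0,0],[0,19.6,18,0,0.02],[0,21,23,0,0.04],[0,21.4,28,0,0.06],[0,21.4,33,0,0.06],[0,21.4,38,0,0.06],[0,21.4,42,0,0.06],[0,21.4,44,0,0.06]]

```text
time_s: 5.7
ee_pos: [0.4682, -0.1041, 0.3147]
eef_rot: [3.141, -0.001, -3.14]
contact_force: [0.6, -0.5, -5.7]
width: 0.0128
gripper_force: 58.7
```

Call:
nudge_tcp:
  steps:
    - [[0,0,0.5,0,0],[0,0,0.5,0,0],[0,0,0.5,0,0]]

```text
time_s: 6.0
ee_pos: [0.4692, -0.1039, 0.3148]
eef_rot: [-3.141, 0.0, 3.141]
contact_force: [-0.8, -0.0, -6.0]
width: 0.0126
gripper_force: 58.7
```

```bash
python3 snap.py w3; python3 - <<'E'
from h import *
cv2.imwrite('pics/t3.png',robot.read_camera('top')[:,:,::-1])
a=cv2.imread('pics/w3.png')[30:330,60:600];b=cv2.resize(cv2.imread('pics/t3.png')[120:260,280:460],(540,420)[:2])[:290]
cv2.imwrite('pics/c3.png',np.vstack([a,b]))
E
```

```text
(no output)
```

View pics/c3.png

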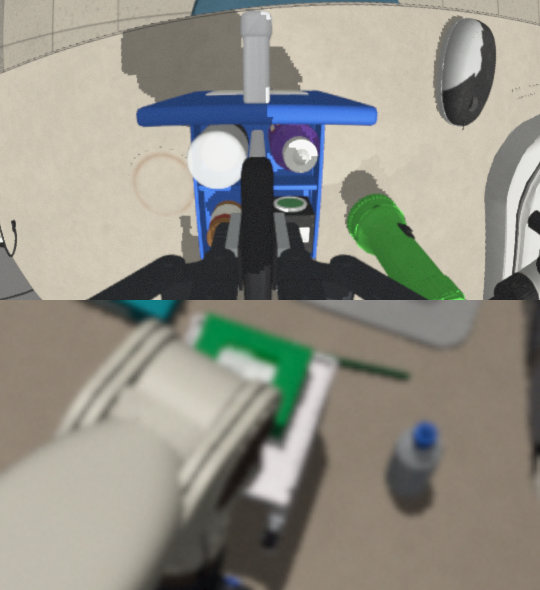

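Scaled: 0.049 m is 9.8, 0.048 m is 9.6.

Call:
nudge_tcp:
  steps:
    - [[0,-1.6,0,0,0],[0,-4.4,0,1.6,0],[0,-7.2,0,4,0],[0,-8.8,0,6.4,0],[0,-9.4,0,8,0],[0,-9.4,0,9,0],[0,-9.4,0,9.6,0],[0,-9.4,0,9.8,0],[0,-9.4,0,9.9,0],[0,-9.4,0,9.9,0]]

```text
time_s: 7.1
ee_pos: [0.5161, -0.1032, 0.2657]
eef_rot: [-3.141, 0.001, -3.141]
contact_force: [-0.1, -0.1, -6.0]
width: 0.013
gripper_force: 58.7
```

Not bearing on the bench yet, so I'll lower in small steps.

Scaled: 0.002 m is 0.4, 0.001 m is 0.2.

Call:
nudge_tcp:
  steps:
    - [[0,0,0,0.2,0],[0,0,0,0.4,0],[0,0,0,0.4,0]]

```text
time_s: 7.4
ee_pos: [0.5162, -0.1032, 0.2653]
eef_rot: [-3.141, 0.002, -3.141]
contact_force: [-3.8, 1.5, 6.3]
width: 0.0129
gripper_force: 60.5
```

Call:
nudge_tcp:
  steps:
    - [[0,0,0,0.2,0],[0,0,0,0.2,0]]

```text
time_s: 7.6
ee_pos: [0.5162, -0.1031, 0.2653]
eef_rot: [-3.141, 0.003, -3.141]
contact_force: [-5.9, 2.0, 12.5]
width: 0.0126
gripper_force: 61.4
```

Scaled: -0.09 m is -18, -0.05 m is -10.

Call:
nudge_tcp:
  steps:
    - [[0.06,0,0,-0.3,0],[0.06,0,0,-0.3,0],[0.06,0,0,-0.3,0],[0.06,0,0,-0.3,0],[0.06,0,0,-4,0],[0.06,0,0,-10,0],[0.06,0,0,-18,0],[0.06,8,0,-20,0],[0.06,16,0,-20,0],[0.06,20,0,-20,0],[0.06,20,0,-20,0]]

```text
time_s: 8.7
ee_pos: [0.4139, -0.1031, 0.3623]
eef_rot: [3.141, -0.001, 3.141]
contact_force: [0.6, 0.2, 0.1]
width: 0.0605
gripper_force: 0.0
```

```bash
python3 snap.py w4
```

```text
(no output)
```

View pics/w4.png

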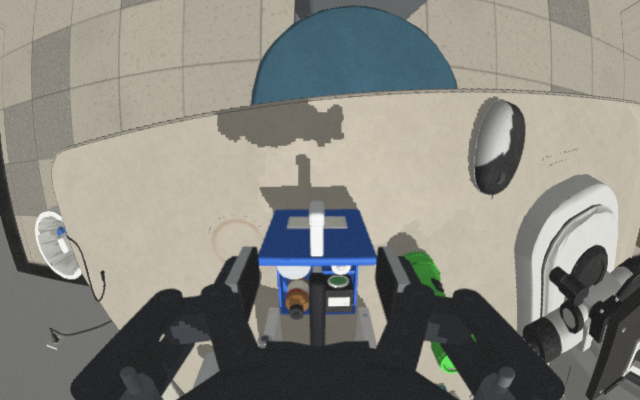

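The pull is at (317,210), the handle at (317,300), and the bay walls at columns 268 and 367, so the caddy is centred before the bay. Now I'll descend on the pull and grip it.

Scaled: 0.1 m is 20, -0.005 m is -1.

Call:
nudge_tcp:
  steps:
    - [[0.06,-1,0,8,0],[0.06,-1,0,15,0],[0.06,-1,0,19,0],[0.06,-1,0,20,0],[0.06,-1,0,20,0],[0.03,-1,0,20,0],[0.02,-1,0,20,0],[0,-1,0,20,0],[0,-1,0,20,0],[0,-1,0,20,0],[0,-1,0,20,0]]

```text
time_s: 9.85
ee_pos: [0.4216, -0.1033, 0.2633]
eef_rot: [-3.141, 0.002, -3.141]
contact_force: [-1.4, -0.1, 6.1]
width: 0.011
gripper_force: 58.5
```

Scaled: -0.115 m is -23, -0.112 m is -22.4.

Call:
nudge_tcp:
  steps:
    - [[0,0,0,-0.2,0],[0,-1.2,0,-0.2,0],[0,-3.2,0,-0.2,0],[0,-5.6,0,-0.2,0],[0,-8.4,0,-0.2,0],[0,-11.2,0,-0.2,0],[0,-14,0,-0.2,0],[0,-16.8,0,-0.2,0],[0,-19.2,0,-0.2,0],[0,-21.2,0,-0.2,0],[0,-22.4,0,-0.2,0],[0,-23,0,-0.2,0]]

```text
time_s: 11.05
ee_pos: [0.5359, -0.1032, 0.2634]
eef_rot: [-3.141, -0.002, -3.141]
contact_force: [-4.8, -0.9, 7.0]
width: 0.0108
gripper_force: 59.5
```

Scaled: -0.004 m is -0.8, -0.023 m is -4.6.

Call:
nudge_tcp:
  steps:
    - [[0,-0.8,0,0,0],[0,-1.8,0,0,0],[0,-2.8,0,0,0],[0,-3.6,0,0,0],[0,-4.2,0,0,0],[0,-4.6,0,0,0],[0,-4.6,0,0,0]]

```text
time_s: 11.75
ee_pos: [0.5588, -0.1032, 0.2634]
eef_rot: [-3.142, -0.002, -3.142]
contact_force: [-3.5, -1.3, 4.5]
width: 0.0112
gripper_force: 59.5
```

Call:
nudge_tcp:
  steps:
    - [[0,-0.4,0,0,0],[0,-0.8,0,0,0],[0,-1,0,0,0],[0,-1,0,0,0]]

```text
time_s: 12.15
ee_pos: [0.5627, -0.1032, 0.2634]
eef_rot: [-3.142, -0.004, 3.141]
contact_force: [-8.4, -0.1, 8.1]
width: 0.0107
gripper_force: 60.0
```

Call:
nudge_tcp:
  steps:
    - [[0,-0.2,0,0,0],[0,-0.4,0,0,0],[0,-0.4,0,0,0]]

```text
time_s: 12.45
ee_pos: [0.5633, -0.1031, 0.2633]
eef_rot: [3.141, -0.008, 3.141]
contact_force: [-13.2, 0.3, 12.6]
width: 0.011
gripper_force: 60.4
```

Scaled: 0.04 m is 8, -0.03 m is -6.

Call:
nudge_tcp:
  steps:
    - [[0,0.4,0,0,0],[0,0.6,0,0,0],[0,0.6,0,0,0],[0.04,0.6,0,0,0],[0.04,0.6,0,0,0],[0.04,0.6,0,0,0],[0.04,0.6,0,-6,0],[0.04,2,0,-16,0],[0.04,8,0,-20,0],[0.04,16,0,-20,0],[0.04,20,0,-20,0],[0.04,20,0,-20,0]]

```text
time_s: 13.65
ee_pos: [0.4641, -0.1031, 0.3636]
eef_rot: [3.142, -0.001, 3.141]
contact_force: [0.1, -0.5, 0.6]
width: 0.0401
gripper_force: 0.0
```

```bash
python3 snap.py w5;python3 - <<'E'
import cv2
cv2.imwrite('pics/c5.png',cv2.resize(cv2.imread('pics/w5.png')[180:380,200:460],None,fx=3,fy=3))
E
```

```text
(no output)
```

View pics/c5.png

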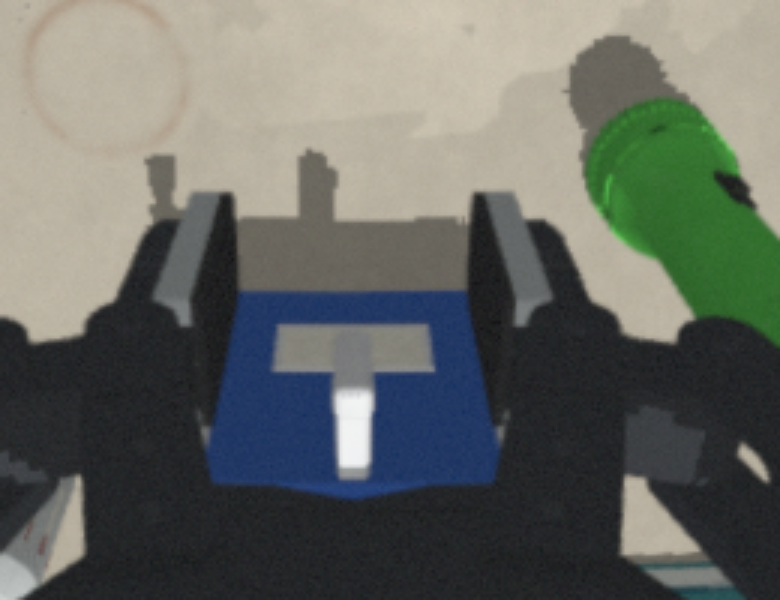

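The caddy is in the bay and the pull is free at (353,430). Next is the keeper: with closed fingers I'll go to the -y side of the knob.

Scaled: -0.099 m is -19.8, 0.091 m is 18.2.

Call:
nudge_tcp:
  steps:
    - [[0,-4,-8,0,0],[0,-11,-15,0,0],[0,-17,-18.8,0,0],[0,-19.8,-18.8,6,0],[0,-19.8,-18.8,12,0],[0,-19.8,-18.8,17,0],[0,-19.8,-18.8,18.2,0],[0,-19.8,-18.8,18.2,0]]

```text
time_s: 14.5
ee_pos: [0.5657, -0.1971, 0.2706]
eef_rot: [3.141, -0.002, -3.141]
contact_force: [-0.1, 1.1, -0.3]
width: -0.0002
gripper_force: 0.0
```

Call:
nudge_tcp:
  steps:
    - [[0,0,1.2,0,0],[0,0,2.4,0,0],[0,0,3.6,0,0],[0,0,4.8,0,0],[0,0,6,0,0],[0,0,7.2,0,0],[0,0,7.2,0,0]]

```text
time_s: 15.2
ee_pos: [0.565, -0.1601, 0.2721]
eef_rot: [3.141, -0.001, -3.14]
contact_force: [0.5, -0.5, -0.2]
width: 0.0001
gripper_force: 0.0
```

```bash
python3 snap.py w6; python3 - <<'E'
from h import *
b=robot.read_camera('side')[:,:,::-1]
A=cv2.resize(cv2.imread('pics/w6.png')[150:350,200:460],None,fx=2,fy=2);B=cv2.resize(b[150:270,290:420],None,fx=2.16,fy=2.16);B=cv2.resize(B,(280,400)) if 0 else cv2.copyMakeBorder(B,0,400-B.shape[0],0,0,0)
cv2.imwrite('pics/c6.png',np.hstack([A,B])[:, :800])
E
```

```text
(no output)
```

View pics/c6.png

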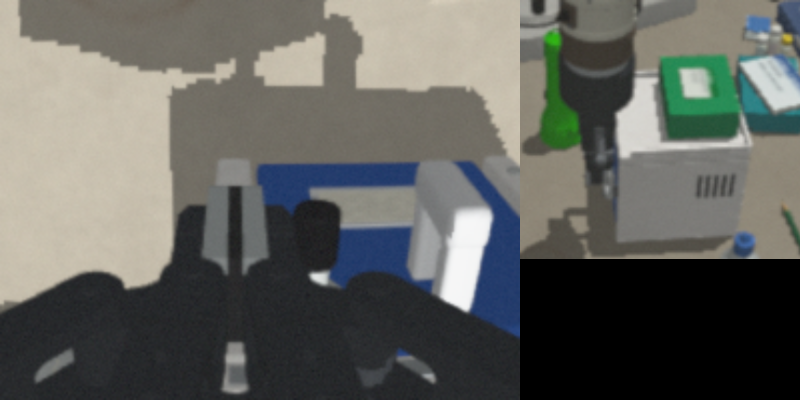

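The knob at (317,235) has swung towards the bay, to about 45°. I'll lift, move over it and press down.

Scaled: -0.035 m is -7, 0.027 m is 5.4.

Call:
nudge_tcp:
  steps:
    - [[0,0,-0.8,0,0],[0,0,-0.8,-4,0],[0,0,-0.8,-7,0],[0,0,2,-7.6,0],[0,0,5.4,-7.6,0],[0,0,5.4,-5,0],[0,0,5.4,-3,0],[0,0,5.4,-1.6,0],[0,0,5.4,-0.4,0],[0,0,5.4,0.8,0],[0,0,5.4,1.8,0],[0,0,5.4,1.8,0]]

```text
time_s: 16.5
ee_pos: [0.5645, -0.1227, 0.2621]
eef_rot: [3.108, -0.001, -3.13]
contact_force: [-1.4, 41.8, 11.1]
width: 0.0001
gripper_force: 18.8
```

Call:
nudge_tcp:
  steps:
    - [[0,0,0,0.4,0],[0,0,0,0.8,0],[0,0,0,0.8,0]]

```text
time_s: 16.8
ee_pos: [0.5654, -0.1303, 0.2591]
eef_rot: [3.136, 0.0, -3.136]
contact_force: [-0.7, 4.0, 7.8]
width: -0.0002
gripper_force: 3.8
```

The sideways force was unexpected, so I'll look before going on.

Call:
nudge_tcp:
  steps:
    - [[0,0,0,-6,0],[0,0,0,-12,0],[0,8,0,-18,0],[0,16,0,-20,0],[0,16,0,-20,0]]

```text
time_s: 17.3
ee_pos: [0.4811, -0.1339, 0.3588]
eef_rot: [3.141, -0.004, 3.141]
contact_force: [0.7, -0.7, 0.5]
width: -0.0001
gripper_force: 0.0
```

```bash
python3 snap.py w7; python3 - <<'E'
from h import *
b=robot.read_camera('top')[:,:,::-1]
A=cv2.resize(cv2.imread('pics/w7.png')[180:380,200:460],None,fx=2,fy=2);B=cv2.resize(b[130:230,330:400],None,fx=4,fy=4)
cv2.imwrite('pics/c7.png',np.hstack([A,B])[:, :800])
E
```

```text
(no output)
```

View pics/c7.png

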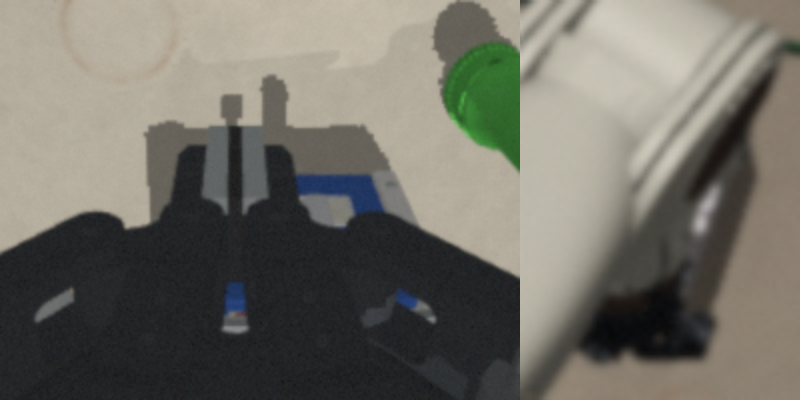

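The fingers hide the knob, so I'll move aside and find it numerically.

Call:
nudge_tcp:
  steps:
    - [[0,6,-8,0,0],[0,12,-16,0,0],[0,16,-24,0,0],[0,16,-24,0,0]]

```text
time_s: 17.8
ee_pos: [0.4039, -0.2581, 0.3577]
eef_rot: [-3.141, -0.002, 3.135]
contact_force: [-0.9, 0.4, 0.2]
width: 0.0
gripper_force: 0.0
```

```bash
python3 snap.py w8; cat > knob.py <<'E'
from h import *
import pickle,sys
np.set_printoptions(precision=4,suppress=True)
k=sys.argv[1];c=pickle.load(open(f'pics/{k}.pkl','rb'));im=cv2.imread(f'pics/{k}.png')
H=np.array([.558,-.162,.080])
K=lambda t:H+[0,.036*np.cos(t),.036*np.sin(t)]
for t in (0,.4,.8,1.2,1.57): print(t,np.array(proj('wrist',K(t),c)))
p=np.array([proj('wrist',K(t),c) for t in np.linspace(0,1.6,9)]);lo=(p.min(0)-15).astype(int);hi=(p.max(0)+15).astype(int)
m=np.zeros(im.shape[:2],np.uint8);r=(slice(lo[1],hi[1]),slice(lo[0],hi[0]));m[r]=(im[r].max(2)<60)
n,l,s,ce=cv2.connectedComponentsWithStats(m)
print(lo,hi)
for i in range(1,n):
    if s[i,4]>15: print(s[i],ce[i],plane('wrist',*ce[i],.1,c))
E
python3 knob.py w8
python3 - <<'E'
from h import *
im=robot.read_camera('side');cv2.imwrite('pics/s8.png',im[:,:,::-1])
for t in (0,.4,.8,1.2,1.57):
    u,v=proj('side',np.array([.566,-.162+.036*np.cos(t),.08+.036*np.sin(t)]));print(t,u,v,im[int(v)-1:int(v)+2,int(u)-1:int(u)+2].mean((0,1)))
E
```

```text
0 [438.0884 330.6918]
0.4 [439.604  339.1156]
0.8 [435.9512 347.2632]
1.2 [427.2579 353.6291]
1.57 [415.7832 356.688 ]
[399 315] [454 371]
[ 399  315   55   56 2835] [426.1273 342.2099] [ 0.5543 -0.147   0.1   ]
0 323.82762727967724 227.97289150644858 [60.44444444 59.33333333 56.88888889]
0.4 323.94158715613247 224.78427389220428 [138.22222222 132.33333333 117.88888889]
0.8 324.22622961957353 223.73282162828622 [143.11111111 136.77777778 121.66666667]
1.2 324.6436102208311 225.06903960928 [114.11111111 109.55555556  98.88888889]
1.57 325.0936128910523 228.3327249376916 [64.         63.66666667 62.44444444]
```

The manual's scale: shifts go in units of 5 mm and turns go in units of 0.25 rad. Converting my numbers, -0.15 m is -30, -0.11 m is -22.

Call:
nudge_tcp:
  steps:
    - [[0,-6,-6,-4,0],[0,-14,-12,-8,0],[0,-22,-12.4,-8.4,0],[0,-30,-12.4,-8.4,0],[0,-30,-12.4,-8.4,0]]

```text
time_s: 18.4
ee_pos: [0.5609, -0.3143, 0.3971]
eef_rot: [3.139, -0.001, -3.136]
contact_force: [0.2, -0.4, -0.4]
width: -0.0
gripper_force: 0.0
```

```bash
python3 snap.py w9; python3 knob.py w9
python3 - <<'E'
from h import *
im=robot.read_camera('top');o=cv2.imread('pics/top0.png')[:,:,::-1]
for t in (0,.4,.8,1.2,1.57):
    u,v=proj('top',np.array([.563,-.162+.036*np.cos(t),.08+.036*np.sin(t)]));s=(slice(int(v)-1,int(v)+2),slice(int(u)-1,int(u)+2));print(t,u,v,im[s].mean((0,1)),o[s].mean((0,1)))
E
```

```text
0 [492.2526 185.8352]
0.4 [496.6921 189.2951]
0.8 [496.2048 192.3606]
1.2 [490.2565 194.4364]
1.57 [480.2875 195.0291]
[464 170] [512 210]
[487 185  11  14 127] [491.9528 191.6693] [ 0.559  -0.1385  0.1   ]
0 355.44571006629286 199.54237860597223 [191.33333333 187.         173.44444444] [68.11111111 62.77777778 54.88888889]
0.4 356.7308602359159 198.22536339493524 [191.44444444 186.88888889 173.        ] [67.66666667 62.66666667 54.66666667]
0.8 359.90015399873266 197.79469239295054 [192.66666667 188.22222222 174.22222222] [68.55555556 62.66666667 55.22222222]
1.2 364.47864152364184 198.344027174665 [195.88888889 191.33333333 177.88888889] [68.         62.66666667 55.11111111]
1.57 369.3262670842782 199.66303334677826 [195.66666667 191.33333333 177.22222222] [32.55555556 31.44444444 33.22222222]
```

```bash
python3 knob.py w2; python3 - <<'E'
from h import *
import pickle
c=pickle.load(open('pics/w9.pkl','rb'));im=cv2.imread('pics/w9.png')
# bright steel bar / knob profile: rows x cols brightness
print(im[178:212:2,462:512:3].max(2))
s=cv2.imread('pics/s8.png');o=cv2.imread('pics/side0.png')
print(s[214:246:2,314:344:2].max(2));print(o[214:246:2,314:344:2].max(2))
E
```

```text
0 [494.2137 184.9435]
0.4 [498.6192 188.2852]
0.8 [498.2121 191.2692]
1.2 [492.4737 193.3222]
1.57 [482.8015 193.9596]
[466 169] [514 208]
[475 193  13  15 140] [480.5286 200.1286] [ 0.5692 -0.1538  0.1   ]
[[111 113 110 110 114 112 110 109 110 108 110 111 110 112 111 192 195]
 [111 114 111 114 113 112 110 111 106 109 110 112 111 111 108 179 197]
 [111 107 112 111 110 111 110 109 109 113 109 109 108 109 111 136 193]
 [110 109 109 114 112 112 112 109 110  95  71 103 114 111 108 136 194]
 [109 110 110 109 109 112 112 111 109  41  38  38  84 113 110 116 190]
 [110 110 111 110 114 108 109 108 109  28  42  56  81 112 112 111 185]
 [110 110 111 110 113 109 111 108 107  38  47  61  93 109 111 112 134]
 [110 110 110 112 110 110 108 107 107  35  46  61  97 108 109 109 120]
 [102 103 102 102 101 101  96  96  94  32  51  57 102 111 110 116 114]
 [106 104 105 104 106 105 102 103  88  38  53  52 101 104 104 129 130]
 [ 92 100 106 111 108 109 107 108  98  42  52  50 106 104 105 111 124]
 [ 61  65 106 131 135 135 130 134 128 119 171 109 122 120 134 107 118]
 [ 86  91 110 112 127 137 138 137 134 147
[... 1632 characters left out ...]
1 125]
 [142 144 144 143 143 145 144 139 118 123 115 118 127 123 124]
 [141 140 142 144 119 116 111  95 114 156 120 117 118 114 118]
 [144 143 142 133  62  53  56 123 155 147 103 119 124 121 122]
 [142 143 141 120  50  48  45  79 100  94  86 122 120 121 119]
 [141 143 139  91  79  80  77  79  86  94  88 115 119 122 121]
 [141 141 141  97  83  83  83  86  91  95  85 116 121 120 121]
 [141 141 140 102  82  86  83  86  99  94  74 117 122 121 122]
 [141 142 144 129  84  85  81  71  97  91  66 117 121 122 121]
 [142 142 142 129  81  82  83  75  94  89  68 118 123 123 120]
 [144 142 142 129  79  82  85  83  84  83  88 119 119 122 120]
 [144 141 143 130  83  82  84  80  82  82  90 120 120 121 123]]
```

Against the upright reference blob in w2, the knob blob sits at the level-bar position. The press also stopped at tip z 0.086, which is the knob's top when level. One last check of the caddy's front and the bystanders.

```bash
python3 - <<'E'
from h import *
import pickle
np.set_printoptions(precision=4,suppress=True)
c=pickle.load(open('pics/w9.pkl','rb'));im=cv2.imread('pics/w9.png');h=cv2.cvtColor(im,cv2.COLOR_BGR2HSV)
m=cv2.inRange(h,(105,120,30),(128,255,255));m[:,:440]=0
n,l,s,ce=cv2.connectedComponentsWithStats(m)
for i in range(1,n):
    if s[i,4]>20: print('blue',s[i],ce[i])
print('panel top front edge exp',[np.array(proj('wrist',np.array([.591,y,.12]),c)) for y in(-.151,-.103,-.055)])
print('cab front top',[np.array(proj('wrist',np.array([.591,y,.14]),c)) for y in(-.168,-.038)])
print('pull exp',proj('wrist',np.array([.561,-.103,.118]),c))
w=((h[:,:,1]<40)&(h[:,:,2]>170)).astype(np.uint8);w[:,:500]=0;w[:160]=0;w[240:]=0
n,l,s,ce=cv2.connectedComponentsWithStats(w)
for i in range(1,n):
    if s[i,4]>15: print('white',s[i],ce[i],plane('wrist',*ce[i],.118,c))
# bystanders: side image diff by colour blobs
for f in('side0','s8'):
    I=cv2.cvtColor(cv2.imread(f'pics/{f}.png'),cv2.COLOR_BGR2HSV)
    for nm,a,b,r in(('torch',(50,200,60),(65,255,255),(150,230,290,330)),('carton',(55,120,30),(85,255,180),(165,225,345,395)),('cleanercap',(100,120,60),(125,255,255),(250,275,380,405)),('mouse',(0,0,0),(180,255,70),(170,210,225,280))):
        mm=cv2.inRange(I,a,b)[r[0]:r[1],r[2]:r[3]];ys,xs=np.nonzero(mm);print(f,nm,len(xs),xs.mean()+r[2] if len(xs) else 0,ys.mean()+r[0] if len(xs) else 0)
E
```

```text
blue [447 194  40  10 190] [463.1    196.7579]
blue [497 196  13   6  39] [502.1026 198.0513]
blue [ 467  207   88   25 1063] [507.0894 221.2032]
blue [570 309  14  13  98] [576.5408 314.8163]
panel top front edge exp [array([486.021 , 229.0459]), array([523.1619, 227.5935]), array([554.4108, 226.09  ])]
cab front top [array([480.852 , 238.0174]), array([575.2963, 232.2854])]
pull exp (np.float64(527.7963566364492), np.float64(199.07918888343582))
white [ 500  160  107   80 4476] [557.6162 204.7504] [ 0.5671 -0.0557  0.118 ]
white [592 160  14   4  34] [600.2941 160.9706] [0.5146 0.0098 0.118 ]
white [623 160   6  12  59] [625.8983 164.7966] [0.5149 0.0724 0.118 ]
white [632 160   2  13  18] [632.2778 164.8889] [0.5138 0.0901 0.118 ]
white [635 160   5  48 187] [637.1765 186.3209] [0.5417 0.1162 0.118 ]
white [631 197   2  13  21] [631.5238 203.1905] [0.5655 0.11   0.118 ]
white [518 198   3  11  18] [518.6667 202.6111] [ 0.5647 -0.1146  0.118 ]
white [623 205   5  10  42] [624.9762 209.7143] [0.5746 0.095  0.118 ]
side0 torch 63 308.8095238095238 172.55555555555554
side0 carton 963 373.2544132917965 195.5036344755971
side0 cleanercap 63 393.3174603174603 262.42857142857144
side0 mouse 203 259.5320197044335 187.89655172413794
s8 torch 68 308.2647058823529 171.83823529411765
s8 carton 967 373.22647362978284 195.50982419855222
s8 cleanercap 62 393.3225806451613 262.48387096774195
s8 mouse 1342 244.1043219076006 189.24441132637855
```

```bash
python3 -c "
from cell import robot
print(robot.job_done())"
```

```text
the job is handed in; nothing more can be done
None
```

The job is handed in, though the judge gave no verdict: the caddy measured fully home and flush and the bar level. I didn't check the contents again after lifting or get a clear view of the mouse at the end, and one transient 42 N sideways force came up while pressing the bar down.

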